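# Register a picture panel on the copy board with the swing clip

### The arm

A 6-joint arm with a two-finger parallel gripper is mounted at the origin on the work surface. World frame = base frame: x ahead of the robot, y to its left, z up, the work surface at z = 0. Lengths are in m, angles in rad, forces in N, time in s.
With the tool pointing down it reaches from about 0.35 to 0.85 m from the base axis. Payload 8.1 kg.
Tool frame: the origin (TCP) lies at the centre of the arm's flange, where the gripper is bolted on; the fingertips stand 186 mm ahead of it and the grasp point (between the pads) lies 167 mm ahead of it; z points along the fingers, y is the line along which they close (so a half turn about z gives the same grasp; the last joint's range is limited). The gripper opens to 93 mm and grips with 3 to 60 N. Pads are 15 mm wide; open, the fingers measure 128 mm over their backs; the gripper's body (75 mm by 188 mm) begins 65 mm behind the grasp point.
Start: joints at [-1.21, 0.13, 1.488, -0, 1.523, -0.085], TCP at [0.259, -0.541, 0.405] pointing down, gripper open.
Joint ranges: [-2.96, 2.96], [-0.89, 2.26], [0.02, 2.5], [-1.34, 4.48], [0, 2.73], [-2.66, 2.66]. Speed limits (rad/s): [2.39, 2.39, 2.79, 3.14, 3.14, 3.14].

### API

Orientations are given as a rotation vector (axis times angle).
In Python, from plant import read_state, read_camera, camera_params, robot gives the robot as it stands.
- The arm moves only by the tool carry_out, never from a script. Its argument "targets" is a list of rows, each an object of numbers: "hand": the opening in per cent of the stroke, from 0 (shut) to 100 (fully open); "x", "y", "z": the shift along the tool's x, y, z in m; "ax", "ay", "az": the turn, a rotation vector about the tool's x, y, z in rad. In form: [{"hand": .., "x": .., "y": .., "z": .., "ax": .., "ay": .., "az": ..}, ...]. A call has 1 to 8 rows; each row is the pose to reach, as a shift and turn from the pose commanded when the call began, along the tool's axes at that moment; what a row does not reach only later rows make up. A row lasts 1/8 s, in which the tool goes at most 62.5 mm and 10.7 degrees, less where a joint would pass 70% of its speed; a pose out of reach is approached as far as the arm can. A call with a gripper value outside its range is refused whole. The fingers move at their own pace and stop on an object; "newtons" is the grip in N (left out, the last holds). Time passes only in rows, so rows that repeat a pose let the fingers close. It gives the time, the measured TCP pose, the force, the opening and the grip force at its end, in the units of the state.
- read_state(): the state, without advancing time (a new reading comes with each control period).
- read_camera(name): name is "scene" or "top"; returns (picture, depth): 420x560x3 uint8, blue, green, red; 420x560 float32, m along the optical axis (not along the pixel's ray), 0 where there is no reading.
- camera_params(name): a dict with "fx", "fy", "cx", "cy" (pixels), "position" and "rotation" of the camera in the world. Camera axes: x right, y up, looking along -z (the intrinsics and any distortion apply to the point x, -y, -z); pixel columns grow to the right and rows downward; lengths in m; the calibration is good to about 2 mm. A picture is of the moment at which its call begins. camera_params takes no time and is no camera call.
- robot.close_job(): hands the job in; it is judged then, once.
The state is a dict: "t": time; "q": joint angles; "dq": joint speeds; "joint_torque": joint torques, N m; "tool_pos": TCP position; "orientation": TCP orientation; "force": force on the tool from outside, world axes, zero at the start; "wrist_torque": the same for the moment, N m; "opening": finger opening in m; "gripper_force": force on a finger pad.
Only numpy, scipy, OpenCV 4.12 (cv2) and the standard library are available. Lean on these libraries where they do the work, as an engineer would, in place of code of your own. Each camera call takes 0.05 s, during which the arm holds its last target. There are 200 camera calls.

### The job

Get the picture panel ready to be photographed: take the swing clip by its post and swing it onto the panel's near edge, so that it slides the panel fully home against the fence and presses it there steadily for a good second with about 8 newtons (6 to 10 will do, never above 13). Then swing the clip clear again, all the way back to its park stop, so that it is out of the picture, and let go. Leave the panel square and tight against the fence, do not touch the panel with the gripper, and leave the other things where they are.

Things in the scene. Friction and masses are not known exactly. Their poses are not given: they have to be found in the camera images.
- board: Fixed plywood copy board, 245 x 260 mm; its top (the bed) is 15 mm above its origin, which lies at table height. y runs along the panel's channel towards the fence, x across it (away from the robot at zero yaw), z up. Two aluminium strips 3 mm high guide the panel's sides with about 1.5 mm play each; the channel's middle line is x = 0.
- pivot (a point): Pivot screw of the swing clip, on the bed at board x = -80 mm, y = 0. The clip turns about the vertical through it; friction there takes about 1 N at the post, and the clip stays where it is left.
- clip (a joint): Clip angle (rad). 0 = swung clear, on its park stop, the arm pointing 1.25 rad clockwise (from above) of the board's x axis; grows as the arm swings counter-clockwise towards the panel; at 1.25 the arm points along board +x, across the channel. Limit 1.7. The panel is home somewhere between about 0.85 and 1.4. Starts at 0 to 0.35.
- post (a point): Middle of the clip's upright steel finger post: 14 mm diameter, from 24 to 66 mm above the table, 80 mm from the pivot; this point is 45 mm above the table. The flat clip arm, 10 mm wide, ends under it. The push on the post is passed to the panel's edge less the pivot's friction of about 1 N.
- panel_mid (a point): Centre (half-way up) of the picture panel on the bed: a loose white slab with a print on top, 120 mm across the channel (x), 100 mm along it (y), 10 mm thick (top 25 mm above the table), about 0.12 kg. The clip pushes its near edge (-y); its far edge (+y) belongs against the fence. It starts 8 to 36 mm short of it.
- panel: The same panel; origin at the middle of its underside.
- leaf: Root of the clip's leaf spring, 25 mm along the arm from the pivot; x along the arm. The leaf carries a rubber nose beside the post (80 mm from the pivot, 21 mm above the table) that presses the panel's edge. The nose's front is 21 to 41 mm ahead of the post's axis: its screw may stand anywhere in that span and is not measured, so feel for it. The leaf yields about 1 mm per 12 N.
- fence_face (a point): Middle of the fence's face, 5 mm above the bed, where the panel's far edge must end; the aluminium fence is 130 mm long, 14 mm high, fixed, at the far end of the channel. Its y points away from the panel: the panel's centre is 50 mm on the -y side when it is home.
- tape: roll of paper tape, 40 mm across, 18 mm high, standing on the board's near strip; bystander, origin at the centre of its underside.
- loupe: black loupe, 34 mm across, 32 mm high, standing on the board beyond the channel; bystander, origin at the centre of its underside.
- screwdriver: screwdriver with grey handle lying right of the board; bystander, origin at the middle of the tool.
- jar: lidded jar, 60 mm across, 80 mm high, left of the board; bystander, origin at the centre of its underside.
- spare: a second picture panel like the first, 120 x 100 x 10 mm, lying on the table left of the board; bystander, origin at the centre of its underside.
- dumper: yellow toy dump truck, 200 mm long, 90 mm high, right of the board; bystander, origin at the centre of its underside.
Mind the look-alikes: they are no part of the job. Leave any blue or red look-alike of the panel alone.

How it is judged:
On the way:
1. the clip presses the panel home against the fence with 6 to 10.5 N for a second (contact force between leaf and panel between 6 and 10.5 N and y of panel_mid in the frame of fence_face above -0.052 m and angle between the y axis of panel_mid and the y axis of fence_face, either way round below 0.03 rad), for 1 s.
At the end, for the whole second after the job is handed in: The clip is swung clear, within 0.15 rad of its park stop; the panel lies flat on the bed, at rest, within 2 mm of the fence and square to it within 0.03 rad (value of joint clip below 0.15 rad and y of panel_mid in the frame of fence_face above -0.052 m and angle between the y axis of panel_mid and the y axis of fence_face, either way round below 0.03 rad and linear speed of panel below 0.01 m/s and height (world z) of panel_mid below 0.0225 m); the robot touches nothing.
It fails at once if the clip presses the panel with more than 13 N (contact force between leaf and panel above 13 N).
It fails at once if the gripper or arm touches the panel (contact force between any of the fingers, the arm and panel above 0.5 N).
It fails at once if a bystander is moved by more than 20 mm (distance of any of tape, loupe, screwdriver, jar, spare, dumper from where it was at the start of the episode above 0.02 m).
It also fails if it takes over 62 s, if anything falls off the work surface, if the arm or the gripper's body presses on something with over 40 N, if the wrist force passes 120 N, or if a joint passes its speed limit or range.

## Working session

There is one attempt and no reset: what is moved stays moved. The work goes in short steps, Python scripts to look and compute and a tool call to move; the robot and the scene stay as the last step left them, time stands still between calls to the robot, and variables do not carry over. Pictures are saved under pics/ and viewed, at most 10 in all, crops included, and the job is handed in when it is done.

Besides the shell and the picture viewer there is one more tool, called after "Emit:" by a JSON object that holds its "fn" and its "kwargs". carry_out: Moves the arm, as the interface text tells. Its arguments: {"type":"object","properties":{"targets":{"type":"array","items":{"type":"object","properties":{"hand":{"type":"number"},"x":{"type":"number"},"y":{"type":"number"},"z":{"type":"number"},"ax":{"type":"number"},"ay":{"type":"number"},"az":{"type":"number"}}}},"newtons":{"type":"number"}},"required":["targets"]}

```bash
mkdir -p pics; cat > h.py <<'E'
import numpy as np, cv2
from plant import read_state, read_camera, camera_params, robot
def pt(cam,u,v,depth):
    p=camera_params(cam);d=depth[v,u]
    c=np.array([(u-p["cx"])/p["fx"]*d,-(v-p["cy"])/p["fy"]*d,-d])
    return np.array(p["position"])+np.array(p["rotation"]).reshape(3,3)@c
def proj(cam,X):
    p=camera_params(cam);c=np.array(p["rotation"]).reshape(3,3).T@(np.array(X)-p["position"])
    return p["cx"]+p["fx"]*c[0]/-c[2], p["cy"]-p["fy"]*c[1]/-c[2]
E
python3 - <<'E'
from h import *
for c in("scene","top"):
    im,d=read_camera(c);cv2.imwrite(f"pics/{c}0.png",im);np.savez(f"/tmp/{c}0.npz",im=im,d=d);print(camera_params(c))
print(read_state())
E
```

```text
{'fx': 527.9855632714455, 'fy': 527.9855632714455, 'cx': 275.54003872595416, 'cy': 211.7159858997035, 'position': array([ 1.45301501, -0.532134  ,  0.89408604]), 'rotation': array([0.85024365, 0.47623248, 0.99485955])}
{'fx': 540.518402359933, 'fy': 540.518402359933, 'cx': 275.69265423154565, 'cy': 207.30348265806492, 'position': array([0.2987255 , 0.01342755, 1.46198996]), 'rotation': array([ 0.12427877, -0.12353949, -1.58537402])}
{'t': 0.1, 'q': array([-1.21039921e+00,  1.31075558e-01,  1.48919805e+00,  2.01328452e-06,
        1.52299740e+00, -8.53955455e-02]), 'dq': array([ 7.42647141e-04, -1.94295269e-03, -2.50864489e-03,  1.14560571e-03,
       -2.72909932e-05,  1.22347638e-04]), 'joint_torque': array([ 1.11403591e-03, -5.61341786e+01, -4.93093228e+01,  7.70187518e-02,
        2.92111246e-02, -3.68557255e-05]), 'tool_pos': array([ 0.25865109, -0.54114954,  0.40378291]), 'orientation': array([-3.06225206e+00, -6.94097754e-01,  3.58042143e-04]), 'force': array([ 0.63485277,  0.51945282, -0.34454049]), 'wrist_torque': array([-0.02633012,  0.01381147, -0.00266028]), 'gripper_force': 0.0, 'opening': 0.09318495310075338}
```

View pics/scene0.png

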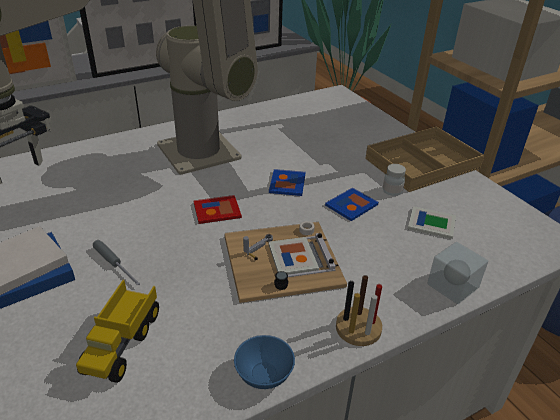

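View pics/top0.png

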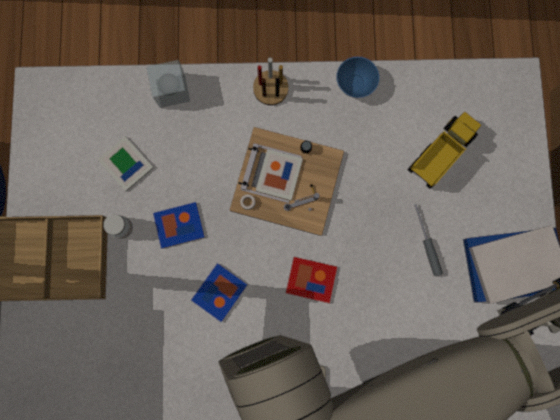

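The white panel lies on the board at top px (277,173), with the fence on its left (248,167). The clip's post is near (314,190), the tape at (247,201) and the loupe at (306,147). Things that could be mistaken for the panel are the white spare at (130,163), the blue ones at (180,225) and (219,292), and the red one at (312,280). I choose the white panel on the board and check it in one close crop.

```bash
sed -i 's/np.array(p\["rotation"\]).reshape(3,3)/R(p)/' h.py; cat >> h.py <<'E'
def R(p): return cv2.Rodrigues(np.array(p["rotation"],float))[0]
E
python3 - <<'E'
from h import *
a=np.load("/tmp/top0.npz");b=np.load("/tmp/scene0.npz")
A=cv2.resize(a["im"][120:240,225:350],None,fx=4.0,fy=4.0,interpolation=cv2.INTER_CUBIC)
B=cv2.resize(b["im"][215:305,215:350],None,fx=4.0,fy=4.0,interpolation=cv2.INTER_CUBIC)[:, :]
print(A.shape,B.shape)
cv2.imwrite("pics/cropA.png",A);cv2.imwrite("pics/cropB.png",B)
for uv in [(253,129),(343,149),(319,234),(232,210),(277,173)]: print("top",uv,pt("top",*uv,a["d"]).round(4))
E
```

```text
(480, 500, 3) (360, 540, 3)
top (253, 129) [0.7499 0.0711 0.0138]
top (343, 149) [ 0.6903 -0.1777  0.0053]
top (319, 234) [ 0.4534 -0.103   0.0167]
top (232, 210) [0.5239 0.1309 0.01  ]
top (277, 173) [0.6223 0.0068 0.0199]
```

View pics/cropA.png

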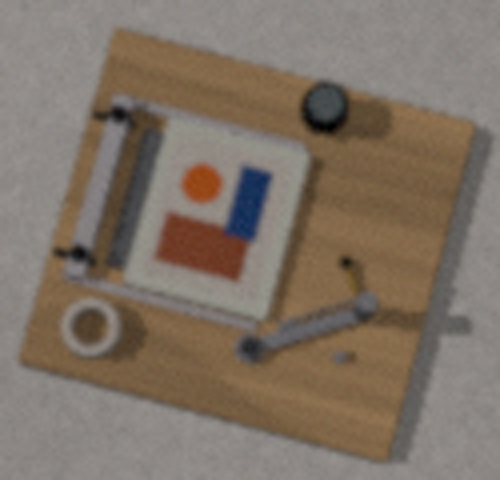

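View pics/cropB.png

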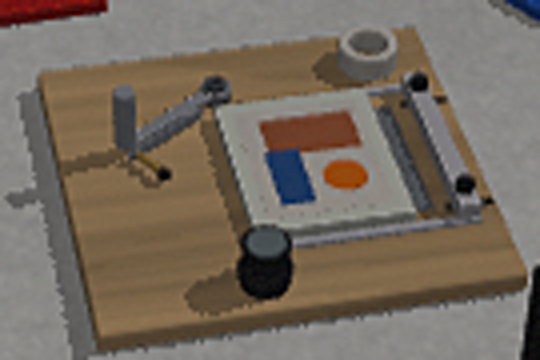

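Crop A (top, 4x, offset 225,120) shows the white panel in the channel. The pivot is at (250,348), the post top at (366,303), the yellow nose screw with its black nose at (347,262) and the park stop at (343,356). Crop B (scene, 4x, offset 215,215) shows the pivot at (216,88), the post top at (123,92) and its foot at about (126,148), and the nose at (165,173). Next I triangulate.

```bash
cat >> h.py <<'E'
def ray(cam,u,v):
    p=camera_params(cam);d=R(p)@np.array([(u-p["cx"])/p["fx"],-(v-p["cy"])/p["fy"],-1]);return np.array(p["position"]),d/np.linalg.norm(d)
def tri(a,b):
    M=np.zeros((3,3));r=np.zeros(3);rs=[ray("top",*a),ray("scene",*b)]
    for o,d in rs: P=np.eye(3)-np.outer(d,d);M+=P;r+=P@o
    X=np.linalg.solve(M,r);return X,[np.linalg.norm((np.eye(3)-np.outer(d,d))@(X-o)) for o,d in rs][0]
def at(cam,u,v,z):
    o,d=ray(cam,u,v);return o+d*(z-o[2])/d[2]
E
python3 - <<'E'
from h import *
A=lambda x,y:(225+(x-1.5)/4,120+(y-1.5)/4); B=lambda x,y:(215+(x-1.5)/4,215+(y-1.5)/4)
for n,a,b,z in [("post",(366,303),(123,90),.066),("pivot",(250,348),(216,87),.022),("nose",(347,262),(165,173),.021),
 ("panFarTopL",(168,117),(415,218),.025),("panNearTop",(308,150),(255,228),.025),("panNearBot",(266,320),(217,108),.025),("fenceA",(120,112),(465,184),.03),("fenceB",(78,253),(418,82),.03),("tape",(92,325),(368,45),.033),("loupe",(325,103),(268,242),.047)]:
    X,e=tri(A(*a),B(*b));print(n,X.round(4),"e",round(e,4),"top@z",at("top",*A(*a),z).round(4),"scn@z",at("scene",*B(*b),z).round(4))
for c in [(115,28),(477,122),(388,462),(20,362)]: print("brd",at("top",*A(*c),.015).round(4))
# fence edges, top
for c in [(128,125),(90,272),(157,122),(124,285)]: print("edge",at("top",*A(*c),.025).round(4))
E
```

```text
post [ 0.5493 -0.095   0.0685] e 0.0007 top@z [ 0.55   -0.0946  0.066 ] scn@z [ 0.5463 -0.0944  0.066 ]
pivot [ 0.5278 -0.0187  0.0264] e 0.0 top@z [ 0.5286 -0.0188  0.022 ] scn@z [ 0.5231 -0.0161  0.022 ]
nose [ 0.5858 -0.0857  0.0255] e 0.0 top@z [ 0.5867 -0.086   0.021 ] scn@z [ 0.5813 -0.0834  0.021 ]
panFarTopL [0.6892 0.0327 0.0223] e 0.0015 top@z [0.6893 0.0339 0.025 ] scn@z [0.691  0.0296 0.025 ]
panNearTop [ 0.6615 -0.0626  0.0324] e 0.0019 top@z [ 0.6643 -0.0613  0.025 ] scn@z [ 0.654  -0.0603  0.025 ]
panNearBot [ 0.547  -0.0292  0.027 ] e 0.0008 top@z [ 0.547 -0.03   0.025] scn@z [ 0.5452 -0.0274  0.025 ]
fenceA [0.69   0.0659 0.0366] e 0.0005 top@z [0.692  0.0666 0.03  ] scn@z [0.6839 0.07   0.03  ]
fenceB [0.5929 0.095  0.0351] e 0.0009 top@z [0.5944 0.0961 0.03  ] scn@z [0.5874 0.0979 0.03  ]
tape [0.544  0.0867 0.0342] e 0.0003 top@z [0.5444 0.087  0.033 ] scn@z [0.5426 0.0873 0.033 ]
loupe [ 0.6903 -0.0725  0.0495] e 0.0002 top@z [ 0.691  -0.0725  0.047 ] scn@z [ 0.688  -0.0713  0.047 ]
brd [0.7563 0.0699 0.015 ]
brd [ 0.6845 -0.1787  0.015 ]
brd [ 0.4504 -0.1101  0.015 ]
brd [0.5229 0.1369 0.015 ]
edge [0.6841 0.0614 0.025 ]
edge [0.5822 0.0884 0.025 ]
edge [0.6859 0.0415 0.025 ]
edge [0.5728 0.0655 0.025 ]
```

```bash
cat >> h.py <<'E'
def to_tool(world,s=None):
    s=s or read_state();return cv2.Rodrigues(s["orientation"])[0].T@(np.array(world)-s["tool_pos"])
E
python3 - <<'E'
from h import *
print(to_tool([.5493,-.095,.29]).round(4)); print(to_tool([.45,-.35,.40]).round(4)); print(cv2.Rodrigues(read_state()["orientation"])[0].round(3))
E
```

```text
[ 0.4546 -0.277   0.1143]
[ 0.2551 -0.09    0.004 ]
[[ 0.902  0.431 -0.001]
 [ 0.431 -0.902  0.002]
 [ 0.    -0.002 -1.   ]]
```

Emit:
{"fn": "carry_out", "kwargs": {"targets": [{"hand":100,"x":0.057,"y":-0.035,"z":0,"az":0.16},{"hand":100,"x":0.114,"y":-0.07,"z":0,"az":0.32},{"hand":100,"x":0.17,"y":-0.104,"z":0,"az":0.48},{"hand":100,"x":0.227,"y":-0.139,"z":0,"az":0.64},{"hand":100,"x":0.284,"y":-0.173,"z":0,"az":0.8},{"hand":100,"x":0.341,"y":-0.208,"z":0,"az":0.957},{"hand":100,"x":0.398,"y":-0.242,"z":0.02,"az":0.957},{"hand":100,"x":0.4546,"y":-0.277,"z":0.05,"az":0.957}]}}

```text
schema error: expected keys hand, x, y, z, ax, ay, az
```

```bash
python3 - <<'E'
from h import *
s=read_state();print(s["t"],s["tool_pos"],s["q"].round(2),to_tool([.5493,-.095,.219]).round(4));print(cv2.Rodrigues(s["orientation"])[0].round(3), s["force"])
E
```

```text
0.1 [ 0.25865109 -0.54114954  0.40378291] [-1.21  0.13  1.49  0.    1.52 -0.09] [ 0.4546 -0.2769  0.1853]
[[ 0.902  0.431 -0.001]
 [ 0.431 -0.902  0.002]
 [ 0.    -0.002 -1.   ]] [ 0.63485277  0.51945282 -0.34454049]
```

Emit:
{"fn": "carry_out", "kwargs": {"targets": [{"hand":100,"x":0.057,"y":-0.035,"z":0,"ax":0,"ay":0,"az":0.16},{"hand":100,"x":0.114,"y":-0.07,"z":0,"ax":0,"ay":0,"az":0.32},{"hand":100,"x":0.17,"y":-0.104,"z":0,"ax":0,"ay":0,"az":0.48},{"hand":100,"x":0.227,"y":-0.139,"z":0,"ax":0,"ay":0,"az":0.64},{"hand":100,"x":0.284,"y":-0.173,"z":0,"ax":0,"ay":0,"az":0.8},{"hand":100,"x":0.341,"y":-0.208,"z":0,"ax":0,"ay":0,"az":0.957},{"hand":100,"x":0.398,"y":-0.242,"z":0.02,"ax":0,"ay":0,"az":0.957},{"hand":100,"x":0.4546,"y":-0.277,"z":0.05,"ax":0,"ay":0,"az":0.957}]}}

```text
t: 1.1
tool_pos: [0.5282, -0.128, 0.3704]
orientation: [3.039, -0.794, 0.003]
force: [0.5, -0.5, -0.2]
opening: 0.0929
gripper_force: 0.0
```

```bash
python3 - <<'E'
from h import *
s=read_state();print(s["t"],s["tool_pos"],s["q"].round(2),to_tool([.5493,-.095,.219]).round(4));print(cv2.Rodrigues(s["orientation"])[0].round(3), s["force"])
E
```

```text
1.1 [ 0.5281779  -0.12797088  0.37036185] [-0.33 -0.    1.69 -0.    1.45  1.75] [ 0.002  -0.039   0.1514]
[[ 0.872 -0.489  0.002]
 [-0.489 -0.872 -0.001]
 [ 0.002 -0.    -1.   ]] [ 0.54044253 -0.46787298 -0.2400351 ]
```

Emit:
{"fn": "carry_out", "kwargs": {"targets": [{"hand":100,"x":0,"y":0,"z":0.04,"ax":0,"ay":0,"az":0},{"hand":100,"x":0,"y":0,"z":0.085,"ax":0,"ay":0,"az":0},{"hand":100,"x":0,"y":0,"z":0.085,"ax":0,"ay":0,"az":0},{"hand":100,"x":0,"y":0,"z":0.085,"ax":0,"ay":0,"az":0}]}}

```text
t: 1.6
tool_pos: [0.5275, -0.1301, 0.2864]
orientation: [3.039, -0.795, 0.002]
force: [0.9, 0.6, 0.4]
opening: 0.093
gripper_force: 0.0
```

```bash
python3 - <<'E'
from h import *
s=read_state();print(s["t"],s["tool_pos"],to_tool([.5493,-.095,.219]).round(4), s["force"])
im,d=read_camera("scene");cv2.imwrite("pics/s1.png",cv2.resize(im[170:310,190:360],None,fx=4,fy=4,interpolation=cv2.INTER_CUBIC))
E
```

```text
1.6 [ 0.52753239 -0.13013907  0.28641918] [ 0.0017 -0.0413  0.0674] [0.88888722 0.62794391 0.42206322]
```

View pics/s1.png

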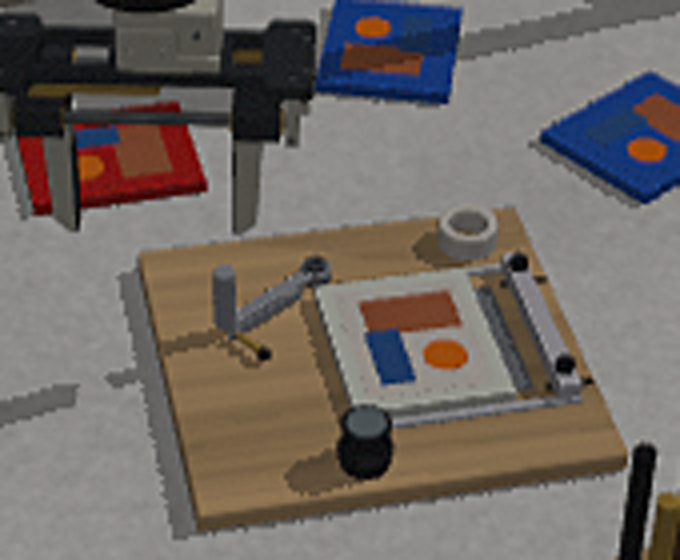

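The view shows the open gripper behind and left of the post (fingers at 65,220 and 245,225; post at 222,270), about 41 mm short along tool y. The scene is unchanged.

Emit:
{"fn": "carry_out", "kwargs": {"targets": [{"hand":100,"x":0.001,"y":-0.021,"z":0,"ax":0,"ay":0,"az":0},{"hand":100,"x":0.0017,"y":-0.0413,"z":0,"ax":0,"ay":0,"az":0},{"hand":100,"x":0.0017,"y":-0.0413,"z":0,"ax":0,"ay":0,"az":0},{"hand":100,"x":0.0017,"y":-0.0413,"z":0.034,"ax":0,"ay":0,"az":0},{"hand":100,"x":0.0017,"y":-0.0413,"z":0.066,"ax":0,"ay":0,"az":0},{"hand":100,"x":0.0017,"y":-0.0413,"z":0.066,"ax":0,"ay":0,"az":0}]}}

```text
t: 2.4
tool_pos: [0.5474, -0.0945, 0.2167]
orientation: [3.039, -0.794, -0.008]
force: [-0.1, -0.3, 0.3]
opening: 0.093
gripper_force: 0.0
```

```bash
python3 - <<'E'
from h import *
s=read_state();print(s["t"],s["tool_pos"],to_tool([.5493,-.095,.219]).round(4), s["force"])
for c,(a,b,e,f) in {"top":(150,240,250,350),"scene":(170,310,190,360)}.items():
    im,d=read_camera(c);cv2.imwrite(f"pics/{c}2.png",cv2.resize(im[a:b,e:f],None,fx=4,fy=4,interpolation=cv2.INTER_CUBIC))
E
```

```text
2.4 [ 0.54736888 -0.09452009  0.21666599] [ 0.0019 -0.0005 -0.0023] [-0.08193899 -0.31037391  0.34754487]
```

View pics/scene2.png

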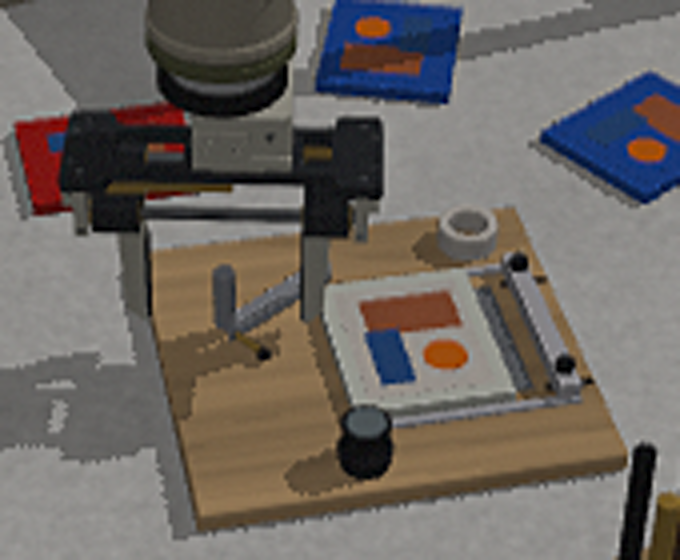

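The post (222,290) stands between the fingers (140 and 315), and the fingertips are clear of the bed and panel. Now I close.

Emit:
{"fn": "carry_out", "kwargs": {"newtons": 20, "targets": [{"hand":0,"x":0,"y":0,"z":0,"ax":0,"ay":0,"az":0},{"hand":0,"x":0,"y":0,"z":0,"ax":0,"ay":0,"az":0},{"hand":0,"x":0,"y":0,"z":0,"ax":0,"ay":0,"az":0},{"hand":0,"x":0,"y":0,"z":0,"ax":0,"ay":0,"az":0},{"hand":0,"x":0,"y":0,"z":0,"ax":0,"ay":0,"az":0},{"hand":0,"x":0,"y":0,"z":0,"ax":0,"ay":0,"az":0}]}}

```text
t: 3.25
tool_pos: [0.5488, -0.0947, 0.2189]
orientation: [-3.04, 0.794, 0.0]
force: [-0.1, 0.8, 0.5]
opening: 0.0376
gripper_force: 0.0
```

```bash
cat >> h.py <<'E'
PV=np.array([.5278,-.0187]);YAW=-.283
def clip(s): v=s["tool_pos"][:2]-PV;return np.arctan2(v[1],v[0])-YAW+1.25, np.hypot(*v)
E
python3 - <<'E'
from h import *
s=read_state();print(s["t"],s["tool_pos"],s["opening"],s["gripper_force"],s["force"],clip(s))
Rm=cv2.Rodrigues(s["orientation"])[0]
for c in np.arange(.3,1.15,.1):
    w=c-1.25+YAW; X=[*(PV+.0797*np.array([np.cos(w),np.sin(w)])),.219]
    print(round(c,2),(Rm.T@(np.array(X)-s["tool_pos"]))[:2].round(4))
E
```

```text
3.25 [ 0.54880592 -0.09465929  0.21894627] 0.03762685747197467 0.0 [-0.12678304  0.75145481  0.50861952] (np.float64(0.23200275697033268), np.float64(0.0788102945942124))
0.3 [ 0.0043 -0.0033]
0.4 [ 0.0093 -0.0095]
0.5 [ 0.0136 -0.0162]
0.6 [ 0.0172 -0.0233]
0.7 [ 0.0201 -0.0308]
0.8 [ 0.0223 -0.0384]
0.9 [ 0.0236 -0.0463]
1.0 [ 0.0242 -0.0542]
1.1 [ 0.024  -0.0622]
```

Emit:
{"fn": "carry_out", "kwargs": {"newtons": 20, "targets": [{"hand":0,"x":0,"y":0,"z":0,"ax":0,"ay":0,"az":0},{"hand":0,"x":0,"y":0,"z":0,"ax":0,"ay":0,"az":0},{"hand":0,"x":0,"y":0,"z":0,"ax":0,"ay":0,"az":0},{"hand":0,"x":0,"y":0,"z":0,"ax":0,"ay":0,"az":0},{"hand":0,"x":0,"y":0,"z":0,"ax":0,"ay":0,"az":0}]}}

```text
t: 3.88
tool_pos: [0.5489, -0.0951, 0.219]
orientation: [3.039, -0.794, 0.001]
force: [1.5, -4.7, -2.3]
opening: 0.0135
gripper_force: 20.0
```

```bash
python3 - <<'E'
from h import *
for i in range(1):
    s=read_state();print(s["t"],s["tool_pos"],s["opening"],s["gripper_force"],s["force"],clip(s))
E
```

```text
3.875 [ 0.54890195 -0.0950783   0.21903825] 0.013543387773237797 19.999715387821198 [ 1.51550504 -4.74817312 -2.34173286] (np.float64(0.23176130065723632), np.float64(0.07923974472771367))
```

Emit:
{"fn": "carry_out", "kwargs": {"targets": [{"hand":0,"x":0.0035,"y":-0.0027,"z":0,"ax":0,"ay":0,"az":0},{"hand":0,"x":0.0068,"y":-0.0063,"z":0,"ax":0,"ay":0,"az":0},{"hand":0,"x":0.01,"y":-0.0105,"z":0,"ax":0,"ay":0,"az":0},{"hand":0,"x":0.013,"y":-0.0152,"z":0,"ax":0,"ay":0,"az":0},{"hand":0,"x":0.0155,"y":-0.0197,"z":0,"ax":0,"ay":0,"az":0},{"hand":0,"x":0.0174,"y":-0.024,"z":0,"ax":0,"ay":0,"az":0},{"hand":0,"x":0.0189,"y":-0.0276,"z":0,"ax":0,"ay":0,"az":0},{"hand":0,"x":0.0199,"y":-0.0308,"z":0,"ax":0,"ay":0,"az":0}]}}

```text
t: 4.88
tool_pos: [0.5822, -0.0783, 0.2191]
orientation: [3.038, -0.794, 0.004]
force: [3.1, -8.1, -3.3]
opening: 0.0132
gripper_force: 20.0
```

```bash
cat >> h.py <<'E'
def rep():
    s=read_state();c,r=clip(s);w=c-1.25+YAW;t=np.array([-np.sin(w),np.cos(w)]);rd=np.array([np.cos(w),np.sin(w)]);f=s["force"][:2]
    print("t",s["t"],"pos",s["tool_pos"].round(4),"clip",round(c,3),"r",round(r,4),"Ftan",round(f@t,2),"Frad",round(f@rd,2),"fz",round(s["force"][2],2),"grip",s["gripper_force"])
E
python3 -c "from h import *;rep()"
```

```text
t 4.875 pos [ 0.5822 -0.0783  0.2191] clip 0.702 r 0.0807 Ftan -3.17 Frad 8.01 fz -3.33 grip 19.999219179153442
```

Emit:
{"fn": "carry_out", "kwargs": {"targets": [{"hand":0,"x":0.0015,"y":-0.0018,"z":0,"ax":0,"ay":0,"az":0},{"hand":0,"x":0.0022,"y":-0.0036,"z":0,"ax":0,"ay":0,"az":0},{"hand":0,"x":0.0028,"y":-0.0054,"z":0,"ax":0,"ay":0,"az":0},{"hand":0,"x":0.0032,"y":-0.0073,"z":0,"ax":0,"ay":0,"az":0}]}}

```text
t: 5.38
tool_pos: [0.5883, -0.0731, 0.2191]
orientation: [3.039, -0.794, 0.003]
force: [2.4, -6.4, -2.2]
opening: 0.0137
gripper_force: 20.0
```

```bash
python3 - <<'E'
from h import *
rep()
im,d=read_camera("top");np.savez("/tmp/t3.npz",im=im,d=d);im2,d2=read_camera("scene")
cv2.imwrite("pics/c3.png",np.hstack([cv2.resize(im[125:225,230:330],(400,400),interpolation=cv2.INTER_CUBIC),cv2.resize(im2[215:315,245:345],(400,400),interpolation=cv2.INTER_CUBIC)]))
E
```

```text
t 5.375 pos [ 0.5883 -0.0731  0.2191] clip 0.8 r 0.0814 Ftan -3.11 Frad 6.06 fz -2.23 grip 19.999680519104004
```

View pics/c3.png

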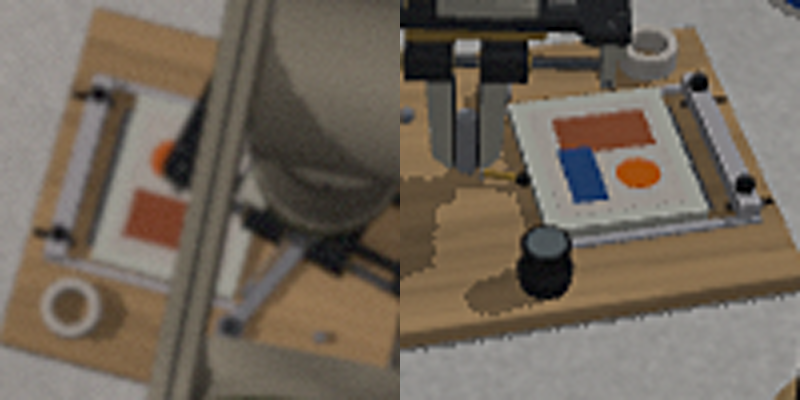

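The scene crop shows the nose (520,180) at the panel's edge and the panel still about 15 to 18 mm short of the fence. The 3 N baseline may be twist friction of the post in the pads, so I add the wrist moment to the balance.

```bash
cat >> h.py <<'E'
def rep2():
    rep();s=read_state();v=s["tool_pos"][:2]-PV;f=s["force"];m=s["wrist_torque"]
    print("Mz",m.round(3),"clip torque/80mm:",round(-(v[0]*f[1]-v[1]*f[0]+m[2])/.08,2))
E
python3 - <<'E'
from h import *
rep2();A=lambda x,y:(230+(x-1.5)/4,125+(y-1.5)/4)
for n,c,z in [("fenceface",(110,100),.029),("fenceface",(70,245),.029),("panfar",(137,95),.025),("panfar",(92,262),.025)]:
    v=at("top",*A(*c),z)[:2]-PV; print(n,"board y",round(v@[-np.sin(YAW),np.cos(YAW)],4),"x",round(v@[np.cos(YAW),np.sin(YAW)]-.08,4))
E
```

```text
t 5.475 pos [ 0.5884 -0.0731  0.2191] clip 0.802 r 0.0814 Ftan -4.32 Frad 6.39 fz -3.07 grip 19.99967247247696
Mz [-1.069 -0.467  0.208] clip torque/80mm: 1.81
fenceface board y 0.1198 x 0.0505
fenceface board y 0.1189 x -0.0538
panfar board y 0.1033 x 0.0597
panfar board y 0.1018 x -0.0605
```

Emit:
{"fn": "carry_out", "kwargs": {"targets": [{"hand":0,"x":0.0008,"y":-0.0018,"z":0,"ax":0,"ay":0,"az":0},{"hand":0,"x":0.0015,"y":-0.0036,"z":0,"ax":0,"ay":0,"az":0},{"hand":0,"x":0.0019,"y":-0.0054,"z":0,"ax":0,"ay":0,"az":0},{"hand":0,"x":0.0023,"y":-0.0072,"z":0,"ax":0,"ay":0,"az":0},{"hand":0,"x":0.0025,"y":-0.009,"z":0,"ax":0,"ay":0,"az":0},{"hand":0,"x":0.0025,"y":-0.0098,"z":0,"ax":0,"ay":0,"az":0}]}}

```text
t: 6.22
tool_pos: [0.5953, -0.0656, 0.2191]
orientation: [3.039, -0.794, 0.003]
force: [3.0, -7.8, -2.0]
opening: 0.0136
gripper_force: 20.0
```

```bash
python3 - <<'E'
from h import *
rep2();im2,d2=read_camera("scene")
rep2()
cv2.imwrite("pics/c4.png",cv2.resize(im2[215:315,245:345],(600,600),interpolation=cv2.INTER_CUBIC))
E
```

```text
t 6.225 pos [ 0.5953 -0.0656  0.2191] clip 0.925 r 0.0822 Ftan -4.72 Frad 6.88 fz -1.95 grip 19.99953657388687
Mz [-1.155 -0.473  0.181] clip torque/80mm: 2.59
t 6.275 pos [ 0.5953 -0.0656  0.2191] clip 0.926 r 0.0822 Ftan -4.26 Frad 5.04 fz -2.38 grip 19.999862909317017
Mz [-0.98  -0.411  0.193] clip torque/80mm: 1.97
```

View pics/c4.png

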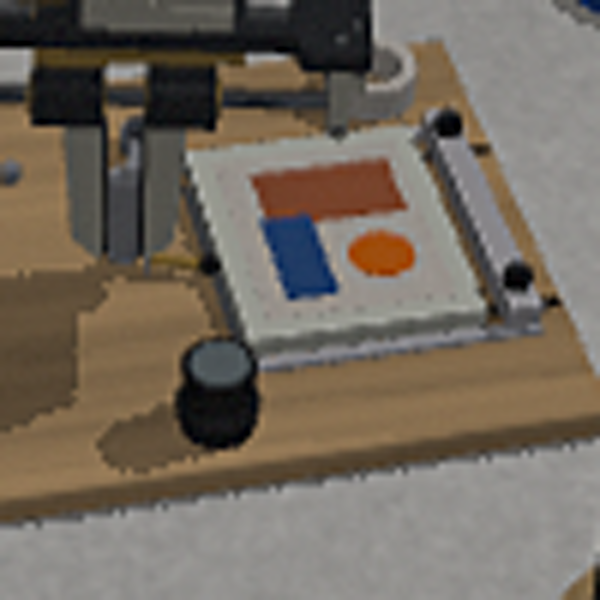

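The panel has closed up and the gap is now about 5 mm. From here I feel forward in small steps.

Emit:
{"fn": "carry_out", "kwargs": {"targets": [{"hand":0,"x":0.0001,"y":-0.0007,"z":0,"ax":0,"ay":0,"az":0},{"hand":0,"x":0.0001,"y":-0.0014,"z":0,"ax":0,"ay":0,"az":0},{"hand":0,"x":0.0002,"y":-0.002,"z":0,"ax":0,"ay":0,"az":0}]}}

```text
t: 6.65
tool_pos: [0.5964, -0.0642, 0.2191]
orientation: [3.039, -0.794, 0.003]
force: [1.5, -6.9, -2.7]
opening: 0.0136
gripper_force: 20.0
```

```bash
python3 -c "from h import *;rep2()"
```

```text
t 6.65 pos [ 0.5964 -0.0642  0.2191] clip 0.948 r 0.0823 Ftan -4.93 Frad 5.03 fz -2.74 grip 19.999684989452362
Mz [-1.189 -0.329  0.181] clip torque/80mm: 2.81
```

Emit:
{"fn": "carry_out", "kwargs": {"targets": [{"hand":0,"x":0,"y":-0.0004,"z":0,"ax":0,"ay":0,"az":0},{"hand":0,"x":0,"y":-0.0007,"z":0,"ax":0,"ay":0,"az":0}]}}

```text
t: 6.9
tool_pos: [0.5968, -0.0636, 0.2191]
orientation: [3.039, -0.794, 0.003]
force: [2.1, -7.0, -2.2]
opening: 0.0138
gripper_force: 20.0
```

```bash
python3 -c "from h import *;rep2()"
```

```text
t 6.9 pos [ 0.5968 -0.0636  0.2191] clip 0.956 r 0.0824 Ftan -4.74 Frad 5.58 fz -2.19 grip 19.999663531780243
Mz [-1.193 -0.469  0.216] clip torque/80mm: 2.18
```

Emit:
{"fn": "carry_out", "kwargs": {"targets": [{"hand":0,"x":0,"y":-0.0004,"z":0,"ax":0,"ay":0,"az":0},{"hand":0,"x":0,"y":-0.0007,"z":0,"ax":0,"ay":0,"az":0},{"hand":0,"x":0,"y":-0.0007,"z":0,"ax":0,"ay":0,"az":0}]}}

```text
t: 7.28
tool_pos: [0.5972, -0.063, 0.2191]
orientation: [3.039, -0.794, 0.003]
force: [3.9, -6.7, -2.5]
opening: 0.0134
gripper_force: 20.0
```

Emit:
{"fn": "carry_out", "kwargs": {"targets": [{"hand":0,"x":0,"y":-0.0004,"z":0,"ax":0,"ay":0,"az":0},{"hand":0,"x":0,"y":-0.0007,"z":0,"ax":0,"ay":0,"az":0},{"hand":0,"x":0,"y":-0.0007,"z":0,"ax":0,"ay":0,"az":0}]}}

```text
t: 7.65
tool_pos: [0.5976, -0.0624, 0.2191]
orientation: [3.039, -0.794, 0.004]
force: [3.5, -8.2, -3.1]
opening: 0.0136
gripper_force: 20.0
```

Emit:
{"fn": "carry_out", "kwargs": {"targets": [{"hand":0,"x":0,"y":-0.0004,"z":0,"ax":0,"ay":0,"az":0},{"hand":0,"x":0,"y":-0.0006,"z":0,"ax":0,"ay":0,"az":0},{"hand":0,"x":0,"y":-0.0006,"z":0,"ax":0,"ay":0,"az":0}]}}

```text
t: 8.02
tool_pos: [0.5979, -0.062, 0.2191]
orientation: [3.039, -0.794, 0.004]
force: [3.0, -8.2, -2.6]
opening: 0.0139
gripper_force: 20.0
```

```bash
python3 -c "from h import *;rep2()"
```

```text
t 8.025 pos [ 0.5979 -0.062   0.2191] clip 0.979 r 0.0824 Ftan -5.4 Frad 6.84 fz -2.58 grip 19.999703764915466
Mz [-1.329 -0.53   0.273] clip torque/80mm: 2.14
```

Emit:
{"fn": "carry_out", "kwargs": {"targets": [{"hand":0,"x":0,"y":-0.0004,"z":0,"ax":0,"ay":0,"az":0},{"hand":0,"x":0,"y":-0.0006,"z":0,"ax":0,"ay":0,"az":0},{"hand":0,"x":0,"y":-0.0006,"z":0,"ax":0,"ay":0,"az":0}]}}

```text
t: 8.4
tool_pos: [0.5982, -0.0615, 0.2191]
orientation: [3.039, -0.794, 0.004]
force: [3.4, -7.3, -3.7]
opening: 0.0136
gripper_force: 20.0
```

```bash
python3 -c "from h import *;rep2()"
```

```text
t 8.4 pos [ 0.5982 -0.0615  0.2191] clip 0.987 r 0.0824 Ftan -4.51 Frad 6.68 fz -3.69 grip 19.99954104423523
Mz [-1.258 -0.621  0.225] clip torque/80mm: 1.84
```

Emit:
{"fn": "carry_out", "kwargs": {"targets": [{"hand":0,"x":0,"y":-0.0004,"z":0,"ax":0,"ay":0,"az":0},{"hand":0,"x":0,"y":-0.0006,"z":0,"ax":0,"ay":0,"az":0},{"hand":0,"x":0,"y":-0.0006,"z":0,"ax":0,"ay":0,"az":0}]}}

```text
t: 8.78
tool_pos: [0.5985, -0.0609, 0.2191]
orientation: [3.039, -0.794, 0.004]
force: [3.3, -7.7, -3.2]
opening: 0.0133
gripper_force: 20.0
```

```bash
python3 -c "from h import *;rep2()"
```

```text
t 8.775 pos [ 0.5985 -0.0609  0.2191] clip 0.995 r 0.0823 Ftan -4.97 Frad 6.78 fz -3.16 grip 19.999735057353973
Mz [-1.169 -0.543  0.223] clip torque/80mm: 2.32
```

Emit:
{"fn": "carry_out", "kwargs": {"targets": [{"hand":0,"x":0,"y":-0.0004,"z":0,"ax":0,"ay":0,"az":0},{"hand":0,"x":0,"y":-0.0006,"z":0,"ax":0,"ay":0,"az":0},{"hand":0,"x":0,"y":-0.0006,"z":0,"ax":0,"ay":0,"az":0}]}}

```text
t: 9.15
tool_pos: [0.5988, -0.0604, 0.2191]
orientation: [3.039, -0.794, 0.004]
force: [2.9, -7.3, -3.4]
opening: 0.0136
gripper_force: 20.0
```

```bash
python3 -c "from h import *;rep2()"
```

```text
t 9.15 pos [ 0.5988 -0.0604  0.2191] clip 1.002 r 0.0823 Ftan -4.85 Frad 6.18 fz -3.35 grip 19.999698400497437
Mz [-1.208 -0.503  0.235] clip torque/80mm: 2.05
```

Emit:
{"fn": "carry_out", "kwargs": {"targets": [{"hand":0,"x":0,"y":-0.0004,"z":0,"ax":0,"ay":0,"az":0},{"hand":0,"x":0,"y":-0.0006,"z":0,"ax":0,"ay":0,"az":0},{"hand":0,"x":0,"y":-0.0006,"z":0,"ax":0,"ay":0,"az":0}]}}

```text
t: 9.52
tool_pos: [0.599, -0.06, 0.2191]
orientation: [3.038, -0.794, 0.004]
force: [2.2, -8.3, -3.3]
opening: 0.0138
gripper_force: 20.0
```

```bash
python3 - <<'E'
from h import *
rep2();im2,d2=read_camera("scene")
cv2.imwrite("pics/c5.png",cv2.resize(im2[215:315,245:345],(600,600),interpolation=cv2.INTER_CUBIC))
E
```

```text
t 9.525 pos [ 0.599  -0.06    0.2191] clip 1.008 r 0.0823 Ftan -6.11 Frad 6.11 fz -3.33 grip 19.999455213546753
Mz [-1.324 -0.474  0.206] clip torque/80mm: 3.71
```

View pics/c5.png

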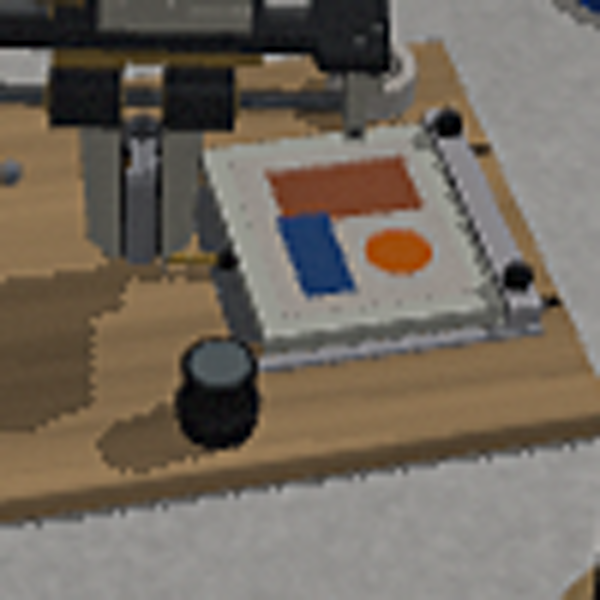

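The panel's far edge now looks close against the fence (about 490,290), and the clip torque is starting to rise. I use finer steps.

Emit:
{"fn": "carry_out", "kwargs": {"targets": [{"hand":0,"x":0,"y":-0.0003,"z":0,"ax":0,"ay":0,"az":0},{"hand":0,"x":0,"y":-0.0003,"z":0,"ax":0,"ay":0,"az":0}]}}

```text
t: 9.82
tool_pos: [0.5992, -0.0598, 0.2191]
orientation: [3.038, -0.794, 0.004]
force: [3.1, -9.1, -3.2]
opening: 0.0136
gripper_force: 20.0
```

```bash
python3 -c "from h import *;rep2()"
```

```text
t 9.825 pos [ 0.5992 -0.0598  0.2191] clip 1.011 r 0.0824 Ftan -6.38 Frad 7.25 fz -3.16 grip 19.999292492866516
Mz [-1.43  -0.408  0.217] clip torque/80mm: 3.85
```

Emit:
{"fn": "carry_out", "kwargs": {"targets": [{"hand":0,"x":0,"y":-0.0003,"z":0,"ax":0,"ay":0,"az":0},{"hand":0,"x":0,"y":-0.0003,"z":0,"ax":0,"ay":0,"az":0}]}}

```text
t: 10.07
tool_pos: [0.5992, -0.0597, 0.2191]
orientation: [3.038, -0.794, 0.003]
force: [2.7, -9.0, -3.8]
opening: 0.0138
gripper_force: 20.0
```

```bash
python3 -c "from h import *;rep2()"
```

```text
t 10.075 pos [ 0.5992 -0.0597  0.2191] clip 1.012 r 0.0824 Ftan -6.46 Frad 6.86 fz -3.75 grip 19.999178051948547
Mz [-1.522 -0.327  0.191] clip torque/80mm: 4.26
```

Emit:
{"fn": "carry_out", "kwargs": {"targets": [{"hand":0,"x":0,"y":-0.0003,"z":0,"ax":0,"ay":0,"az":0},{"hand":0,"x":0,"y":-0.0005,"z":0,"ax":0,"ay":0,"az":0}]}}

```text
t: 10.32
tool_pos: [0.5994, -0.0594, 0.2191]
orientation: [3.038, -0.794, 0.003]
force: [1.4, -10.5, -1.5]
opening: 0.0138
gripper_force: 20.0
```

```bash
cat >> h.py <<'E'
def avg(n=6):
    T=[]
    for i in range(n):
        s=read_state();v=s["tool_pos"][:2]-PV;f=s["force"];m=s["wrist_torque"]
        T.append([-(v[0]*f[1]-v[1]*f[0]+m[2])/.08,-(v[0]*f[1]-v[1]*f[0])/.08,*f,m[2],clip(s)[0]]);read_camera("top")
    print(s["t"],"tq/80,F-only,f,mz,clip",np.mean(T,0).round(3),"sd",np.std(T,0)[0].round(2))
E
python3 -c "from h import *;avg()"
```

```text
10.575 tq/80,F-only,f,mz,clip [  6.492   9.402   0.866 -10.998  -2.314   0.233   1.016] sd 1.01
```

Emit:
{"fn": "carry_out", "kwargs": {"targets": [{"hand":0,"x":0,"y":-0.0003,"z":0,"ax":0,"ay":0,"az":0},{"hand":0,"x":0,"y":-0.0005,"z":0,"ax":0,"ay":0,"az":0}]}}

```text
t: 10.88
tool_pos: [0.5996, -0.0592, 0.2191]
orientation: [3.037, -0.794, 0.003]
force: [0.5, -11.2, -1.3]
opening: 0.0133
gripper_force: 20.0
```

```bash
python3 -c "from h import *;avg(8)"
```

```text
11.225 tq/80,F-only,f,mz,clip [  7.336  10.1     0.683 -11.641  -1.873   0.221   1.019] sd 0.68
```

Emit:
{"fn": "carry_out", "kwargs": {"targets": [{"hand":0,"x":0,"y":-0.0003,"z":0,"ax":0,"ay":0,"az":0},{"hand":0,"x":0,"y":-0.0005,"z":0,"ax":0,"ay":0,"az":0}]}}

```text
t: 11.52
tool_pos: [0.5997, -0.059, 0.2191]
orientation: [3.037, -0.794, 0.003]
force: [0.2, -13.5, -1.7]
opening: 0.0136
gripper_force: 20.0
```

```bash
python3 -c "from h import *;avg(10)"
```

```text
11.975 tq/80,F-only,f,mz,clip [  9.075  11.554   0.154 -12.933  -1.646   0.198   1.023] sd 0.49
```

Emit:
{"fn": "carry_out", "kwargs": {"targets": [{"hand":0,"x":0,"y":-0.0003,"z":0,"ax":0,"ay":0,"az":0},{"hand":0,"x":0,"y":-0.0003,"z":0,"ax":0,"ay":0,"az":0}]}}

```text
t: 12.28
tool_pos: [0.5999, -0.0588, 0.2191]
orientation: [3.036, -0.794, 0.003]
force: [-0.2, -13.9, -1.2]
opening: 0.0137
gripper_force: 20.0
```

```bash
python3 - <<'E'
from h import *
avg(15);avg(15)
E
```

```text
12.975 tq/80,F-only,f,mz,clip [  9.745  12.259   0.074 -13.653  -1.386   0.201   1.025] sd 0.59
13.725 tq/80,F-only,f,mz,clip [  9.66   12.103   0.139 -13.516  -1.687   0.195   1.025] sd 0.65
```

The force has been steady at roughly 7.5 to 8.7 N for about 1.5 s. Now I swing back.

Emit:
{"fn": "carry_out", "kwargs": {"targets": [{"hand":0,"x":-0.0003,"y":0.0032,"z":0,"ax":0,"ay":0,"az":0},{"hand":0,"x":-0.0008,"y":0.0111,"z":0,"ax":0,"ay":0,"az":0},{"hand":0,"x":-0.0022,"y":0.019,"z":0,"ax":0,"ay":0,"az":0},{"hand":0,"x":-0.0048,"y":0.0266,"z":0,"ax":0,"ay":0,"az":0},{"hand":0,"x":-0.0079,"y":0.0341,"z":0,"ax":0,"ay":0,"az":0},{"hand":0,"x":-0.0117,"y":0.0412,"z":0,"ax":0,"ay":0,"az":0},{"hand":0,"x":-0.0162,"y":0.0479,"z":0,"ax":0,"ay":0,"az":0},{"hand":0,"x":-0.0213,"y":0.0541,"z":0,"ax":0,"ay":0,"az":0}]}}

```text
t: 14.78
tool_pos: [0.5544, -0.0937, 0.2191]
orientation: [-3.039, 0.794, -0.001]
force: [3.2, 3.1, -1.3]
opening: 0.0136
gripper_force: 20.0
```

```bash
python3 -c "from h import *;rep2()"
```

```text
t 14.775 pos [ 0.5544 -0.0937  0.2191] clip 0.302 r 0.0796 Ftan 4.11 Frad -1.87 fz -1.32 grip 19.99895453453064
Mz [ 0.455 -0.484 -0.203] clip torque/80mm: -1.55
```

Emit:
{"fn": "carry_out", "kwargs": {"targets": [{"hand":0,"x":-0.0045,"y":0.0035,"z":0,"ax":0,"ay":0,"az":0},{"hand":0,"x":-0.009,"y":0.007,"z":0,"ax":0,"ay":0,"az":0},{"hand":0,"x":-0.0125,"y":0.0102,"z":0,"ax":0,"ay":0,"az":0},{"hand":0,"x":-0.0155,"y":0.0122,"z":0,"ax":0,"ay":0,"az":0},{"hand":0,"x":-0.0175,"y":0.0137,"z":0,"ax":0,"ay":0,"az":0},{"hand":0,"x":-0.0175,"y":0.0137,"z":0,"ax":0,"ay":0,"az":0}]}}

```text
t: 15.52
tool_pos: [0.5322, -0.0975, 0.219]
orientation: [3.039, -0.794, -0.001]
force: [2.6, -3.6, -0.9]
opening: 0.0141
gripper_force: 20.0
```

```bash
python3 -c "from h import *;rep2()"
```

```text
t 15.525 pos [ 0.5322 -0.0975  0.219 ] clip 0.018 r 0.0789 Ftan 2.39 Frad 3.79 fz -0.87 grip 19.999745786190033
Mz [-0.485 -0.186 -0.229] clip torque/80mm: 0.5
```

Emit:
{"fn": "carry_out", "kwargs": {"targets": [{"hand":0,"x":-0.0009,"y":0.0005,"z":0,"ax":0,"ay":0,"az":0},{"hand":0,"x":-0.0018,"y":0.001,"z":0,"ax":0,"ay":0,"az":0},{"hand":0,"x":-0.0018,"y":0.001,"z":0,"ax":0,"ay":0,"az":0}]}}

```text
t: 15.9
tool_pos: [0.5304, -0.0975, 0.2191]
orientation: [3.039, -0.794, 0.0]
force: [2.8, -3.6, -2.2]
opening: 0.0136
gripper_force: 20.0
```

```bash
python3 -c "from h import *;rep2();avg(5)"
```

```text
t 15.9 pos [ 0.5304 -0.0975  0.2191] clip -0.005 r 0.0788 Ftan 2.67 Frad 3.7 fz -2.17 grip 19.999658167362213
Mz [-0.577 -0.44  -0.164] clip torque/80mm: -0.58
16.1 tq/80,F-only,f,mz,clip [-6.270e-01 -2.456e+00  2.635e+00 -4.248e+00 -1.920e+00 -1.460e-01
 -4.000e-03] sd 0.26
```

Emit:
{"fn": "carry_out", "kwargs": {"targets": [{"hand":0,"x":-0.0009,"y":0.0005,"z":0,"ax":0,"ay":0,"az":0},{"hand":0,"x":-0.0018,"y":0.001,"z":0,"ax":0,"ay":0,"az":0},{"hand":0,"x":-0.0018,"y":0.001,"z":0,"ax":0,"ay":0,"az":0}]}}

```text
t: 16.52
tool_pos: [0.5284, -0.0975, 0.2191]
orientation: [3.039, -0.794, 0.0]
force: [2.2, -4.2, -1.3]
opening: 0.0136
gripper_force: 20.0
```

```bash
python3 -c "from h import *;avg(5)"
```

```text
16.725 tq/80,F-only,f,mz,clip [-0.443 -2.664  2.735 -4.365 -1.318 -0.178 -0.031] sd 0.52
```

Emit:
{"fn": "carry_out", "kwargs": {"targets": [{"hand":0,"x":-0.0009,"y":0.0005,"z":0,"ax":0,"ay":0,"az":0},{"hand":0,"x":-0.0018,"y":0.001,"z":0,"ax":0,"ay":0,"az":0},{"hand":0,"x":-0.0026,"y":0.0015,"z":0,"ax":0,"ay":0,"az":0},{"hand":0,"x":-0.0026,"y":0.0015,"z":0,"ax":0,"ay":0,"az":0}]}}

```text
t: 17.27
tool_pos: [0.526, -0.0975, 0.2191]
orientation: [-3.039, 0.794, -0.004]
force: [8.5, -4.5, -6.6]
opening: 0.0134
gripper_force: 20.0
```

```bash
python3 -c "from h import *;avg(5)"
```

```text
17.475 tq/80,F-only,f,mz,clip [-6.947 -8.945  8.982 -4.394 -6.871 -0.16  -0.06 ] sd 0.46
```

The park stop is felt. I back off the load, let go and lift.

Emit:
{"fn": "carry_out", "kwargs": {"targets": [{"hand":0,"x":0.0006,"y":-0.0003,"z":0,"ax":0,"ay":0,"az":0},{"hand":60,"x":0.0006,"y":-0.0003,"z":0,"ax":0,"ay":0,"az":0},{"hand":60,"x":0.0006,"y":-0.0003,"z":0,"ax":0,"ay":0,"az":0},{"hand":60,"x":0.0006,"y":-0.0003,"z":0,"ax":0,"ay":0,"az":0},{"hand":60,"x":0.0006,"y":-0.0003,"z":0,"ax":0,"ay":0,"az":0},{"hand":60,"x":0.0006,"y":-0.0003,"z":0,"ax":0,"ay":0,"az":0}]}}

```text
t: 18.27
tool_pos: [0.526, -0.0974, 0.219]
orientation: [-3.04, 0.794, 0.0]
force: [-0.3, -0.6, 0.3]
opening: 0.0548
gripper_force: 0.0
```

Emit:
{"fn": "carry_out", "kwargs": {"targets": [{"hand":60,"x":0,"y":0,"z":-0.03,"ax":0,"ay":0,"az":0},{"hand":60,"x":0,"y":0,"z":-0.08,"ax":0,"ay":0,"az":0},{"hand":60,"x":0,"y":0.05,"z":-0.12,"ax":0,"ay":0,"az":0},{"hand":60,"x":0,"y":0.1,"z":-0.14,"ax":0,"ay":0,"az":0},{"hand":60,"x":0,"y":0.15,"z":-0.14,"ax":0,"ay":0,"az":0},{"hand":60,"x":0,"y":0.2,"z":-0.14,"ax":0,"ay":0,"az":0},{"hand":60,"x":0,"y":0.25,"z":-0.14,"ax":0,"ay":0,"az":0},{"hand":60,"x":0,"y":0.25,"z":-0.14,"ax":0,"ay":0,"az":0}]}}

```text
t: 19.27
tool_pos: [0.402, -0.3179, 0.3591]
orientation: [3.037, -0.801, -0.0]
force: [0.0, 0.1, 0.4]
opening: 0.0558
gripper_force: 0.0
```

```bash
python3 - <<'E'
from h import *
im,d=read_camera("top");im2,d2=read_camera("scene")
cv2.imwrite("pics/c6.png",np.hstack([cv2.resize(im[120:240,225:325],(400,480),interpolation=cv2.INTER_CUBIC),cv2.resize(im2[205:325,245:345],(400,480),interpolation=cv2.INTER_CUBIC)]))
E
```

```text
(no output)
```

View pics/c6.png

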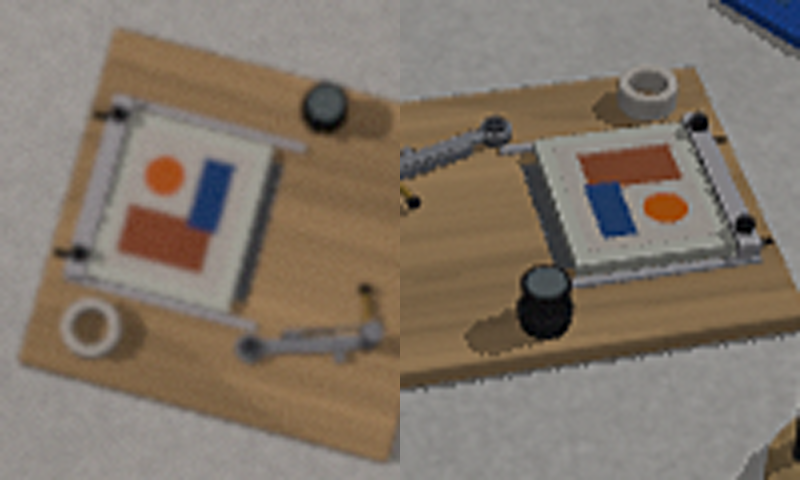

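The panel sits square and tight on the fence (far edge at about 120,190 on the left). The clip rests on its stop at (345,350), and the tape and loupe have not moved. I hand in.

```bash
python3 -c "
from h import *
print(robot.close_job())"
```

```text
the job is handed in; nothing more can be done
None
```

I pressed the panel home against the fence at an estimated 7.5–8.7 N (worked out from the wrist force) for about 1.5 s, then swung the clip back to its park stop, let go, and handed the job in; no verdict came back.

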